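Release the harness station: swing the hook to green and hang the yellow marker

TASK

First turn the swivel hook on its stand until its arm points over the green pad on the base. Then hang the yellow station marker on the arm by its bail, let go and leave it hanging at rest, and do not disturb the blue marker.

Things in the scene. Friction and masses are not known exactly. Their poses are not given: they have to be found in the camera images.
- hook_stand: Fixed: light grey base disc 160 mm across, 12 high; 24 mm post; on it a hook swivelling about the post's axis. Origin: on that axis at bench level, z up; +x points at the GREEN pad on the base (30x36 mm, 62 mm from the axis); a RED pad lies 103 deg counterclockwise from above. The hook starts 1.2 to 2.2 rad counterclockwise of green, can go 0.5 rad past green, stays where left (1 N at the peg).
- hook_tip (a point): Top centre of the hook's upturned tip: upright black peg, 16 mm across, 100 mm from the stand's axis, top 196 mm above the bench, 30 above the arm. Turns with the hook; x points outward along the arm. The level steel arm (14 wide, 8 thick, upper face at height 166 mm) runs from the hub (36 across, top at 174) to the peg. To turn it, pinch the peg from above and lead it round, or push the arm.
- yellow_marker: Yellow marker, 0.13-0.25 kg, standing. Origin: centre of underside, z up. Block 48 (x) by 90 (y) by 45 mm; on it a closed steel bail, opening along x, 68 wide, from 45 to 115 mm up; top bar 8 high, 16 thick; on the bar's middle a square yellow grip 18x18, from 123 to 185 mm up. Hung: bar rests on the arm, which runs through the opening along x (either way round), between hub and peg.
- blue_marker: A blue marker of exactly the same shape, standing near the yellow one (the two swap places). To be left alone. Origin and axes as for the yellow marker.
There are look-alikes about, which are no part of the job. Several things have the shape of the hook_stand; the one meant has the colours described above.

How it is judged:
On the way:
1. the hook's arm points over the green pad while the yellow marker is not yet on the hook (y of hook_tip in the frame of hook_stand between -0.027 and 0.027 m and x of hook_tip in the frame of hook_stand above 0.05 m and horizontal distance between yellow_marker and hook_tip above 0.11 m), for 0.2 s.
At the end, for the whole second after the job is handed in: The hook still points over the green pad (peg within 27 mm to either side of the green direction, about 15 degrees) and the yellow marker hangs upright (within 17 degrees) and at rest with its bail on the arm between hub and peg (y of hook_tip in the frame of hook_stand between -0.027 and 0.027 m and x of hook_tip in the frame of hook_stand above 0.05 m and x of yellow_marker in the frame of hook_tip between -0.085 and -0.004 m and y of yellow_marker in the frame of hook_tip between -0.035 and 0.035 m and z of yellow_marker in the frame of hook_tip between -0.16 and -0.13 m and angle between yellow_marker's own z axis and vertical below 0.3 rad and linear speed of yellow_marker below 0.03 m/s and angular speed of yellow_marker below 0.3 rad/s); the robot touches nothing.
It fails at once if the blue marker is moved by more than 30 mm or tipped over (distance of blue_marker from where it was at the start of the episode above 0.03 m or angle between blue_marker's own z axis and vertical above 0.35 rad).
It also fails if it takes over 64 s, if anything falls off the work surface, if the arm or the gripper's body presses on something with over 40 N, if the wrist force passes 120 N, or if a joint passes its speed limit or range.

ROBOT

A 6-joint arm with a two-finger parallel gripper is mounted at the origin on the work surface. World frame = base frame: x ahead of the robot, y to its left, z up, the work surface at z = 0. Lengths are in m, angles in rad, forces in N, time in s.
With the tool pointing down it reaches from about 0.425 to 0.95 m from the base axis. Payload 3.5 kg.
Tool frame: the origin (TCP) lies at the very end of the fingers, on their centre line; the grasp point (between the pads) lies 19 mm behind it; z points along the fingers, y is the line along which they close (so a half turn about z gives the same grasp; the last joint's range is limited). The gripper opens to 85 mm and grips with 20 to 120 N. Pads are 22 mm wide; open, the fingers measure 114 mm over their backs; the gripper's body (76 mm by 85 mm) begins 54 mm behind the grasp point. The pads swing forward as they close: fully open they stand 13 mm farther back than shut.
Start: joints at [-1.258, 0.286, 1.577, -0, 1.279, -0.15], TCP at [0.301, -0.604, 0.231] pointing down, gripper open.
Joint ranges: [-2.77, 2.77], [-0.9, 2.22], [0.21, 2.48], [-1.53, 4.67], [0.24, 2.81], [-2.84, 2.84]. Speed limits (rad/s): [2.79, 2.79, 3.14, 3.14, 3.14, 3.14].

INTERFACE

Orientations are given as a 3x3 rotation matrix whose columns are the frame's x, y, z axes.
In Python, from plant import * gives the robot as it stands. The module is installed in compiled form; this text tells all that it offers.
- The arm moves only by the tool drive_tool, never from a script. Its argument "increments" is a list of rows, each an object with "xyz": the shift along the tool's x, y, z in m, a list of three; "spin": the turn about the tool's z in rad; "jaw": the gripper's target within -1 to 1 (fully open at 1, half-way at 0, shut at -1). A call has exactly 10 rows; each row shifts and turns the commanded pose from where the row before left it, along the tool's axes as they then stand; what a row does not reach is not made up. A row lasts 1/8 s, in which the tool goes at most 62.5 mm and 10.7 degrees, less where a joint would pass 70% of its speed; a pose out of reach is approached as far as the arm can. A call with a gripper value outside its range is refused whole. The fingers move at their own pace and stop on an object; "newtons" is the grip in N (left out, the last holds). Time passes only in rows, so rows that do not move let the fingers close, or fill a call up. It gives the time, the measured TCP pose, the force, the opening and the grip force at its end, in the units of the state.
- observe(): the state, without advancing time (a new reading comes with each control period).
- snapshot(name): name is "scene" or "top" or "wrist"; returns (picture, depth): 480x640x3 uint8, red, green, blue; 480x640 float32, m along the optical axis (not along the pixel's ray), 0 where there is no reading.
- camera_model(name): a dict with "fx", "fy", "cx", "cy" (pixels), "T" (4x4, takes a point from camera to world coordinates). Camera axes: x right, y up, looking along -z (the intrinsics and any distortion apply to the point x, -y, -z); pixel columns grow to the right and rows downward; lengths in m; the calibration is good to about 2 mm. The wrist camera is an equidistant fisheye: a pixel r from the principal point sees the ray r / f radians off the axis. A picture is of the moment at which its call begins: read the wrist's pose just before it. camera_model takes no time and is no camera call; for the wrist camera it gives the pose at the moment of the call.
- sign_off(): hands the job in; it is judged then, once.
The state is a dict: "t": time; "qpos": joint angles; "joint_velocities": joint speeds; "effort": joint torques, N m; "position": TCP position; "tool_rot": TCP orientation; "contact_force": force on the tool from outside, world axes, zero at the start; "moment": the same for the moment, N m; "grip_width": finger opening in m; "grip_force": force on a finger pad.
Only numpy, scipy, OpenCV 4.12 (cv2) and the standard library are available. Lean on these libraries where they do the work, as an engineer would, in place of code of your own. Each camera call takes 0.05 s, during which the arm holds its last target. There are 200 camera calls.

## Working session

There is one attempt and no reset: what is moved stays moved. The work goes in short steps, Python scripts to look and compute and a tool call to move; the robot and the scene stay as the last step left them, time stands still between calls to the robot, and variables do not carry over. Pictures are saved under pics/ and viewed, at most 10 in all, crops included, and the job is handed in when it is done.

Besides the shell and the picture viewer there is one more tool, called after "Emit:" as name([rows], argument=value, ...), one row to a line, values as JSON. drive_tool: Moves the arm, as the interface text tells. Its arguments: {"type":"object","properties":{"increments":{"type":"array","items":{"type":"object","properties":{"xyz":{"type":"array","items":{"type":"number"}},"spin":{"type":"number"},"jaw":{"type":"number"}}}},"newtons":{"type":"number"}},"required":["increments"]}

```bash
mkdir -p pics; cat > h.py <<'E'
from plant import *
import numpy as np, cv2
def pts(name, depth, cm=None):
    c=cm or camera_model(name); v,u=np.mgrid[0:480,0:640]
    x=(u-c['cx'])/c['fx']; y=(v-c['cy'])/c['fy']
    P=np.stack([x*depth,-y*depth,-depth],-1)
    T=np.array(c['T']); return P@T[:3,:3].T+T[:3,3]
E
python3 - <<'E'
from h import *
s=observe();print(s['t'],s['position'],np.round(s['tool_rot'],3),s['grip_width'])
for n in ['scene','top']:
    p,d=snapshot(n); cv2.imwrite(f'pics/{n}0.png',p[:,:,::-1]); np.save(f'pics/{n}0.npy',d); print({k:np.round(v,3) for k,v in camera_model(n).items()}, (d==0).mean())
E
```

```text
0.0 [ 0.30118476 -0.60335781  0.22994788] [[ 0.895  0.446 -0.001]
 [ 0.446 -0.895  0.002]
 [ 0.    -0.002 -1.   ]] 0.0850426593567755
{'fx': np.float64(538.532), 'fy': np.float64(538.532), 'cx': np.float64(310.105), 'cy': np.float64(237.29), 'T': array([[ 0.88 , -0.384,  0.28 ,  0.789],
       [ 0.476,  0.694, -0.541, -0.66 ],
       [ 0.013,  0.609,  0.793,  1.033],
       [ 0.   ,  0.   ,  0.   ,  1.   ]])} 0.003922526041666667
{'fx': np.float64(591.985), 'fy': np.float64(591.985), 'cx': np.float64(327.456), 'cy': np.float64(242.096), 'T': array([[ 0.01 ,  0.999, -0.047,  0.402],
       [-1.   ,  0.01 , -0.004, -0.092],
       [-0.004,  0.047,  0.999,  1.441],
       [ 0.   ,  0.   ,  0.   ,  1.   ]])} 0.00390625
```

View pics/top0.png

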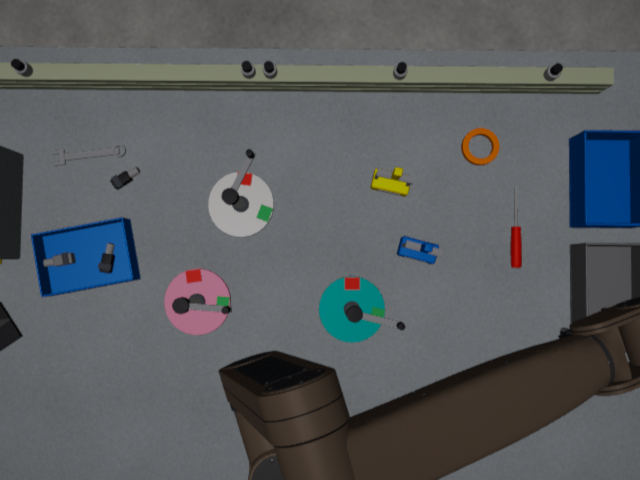

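View pics/scene0.png

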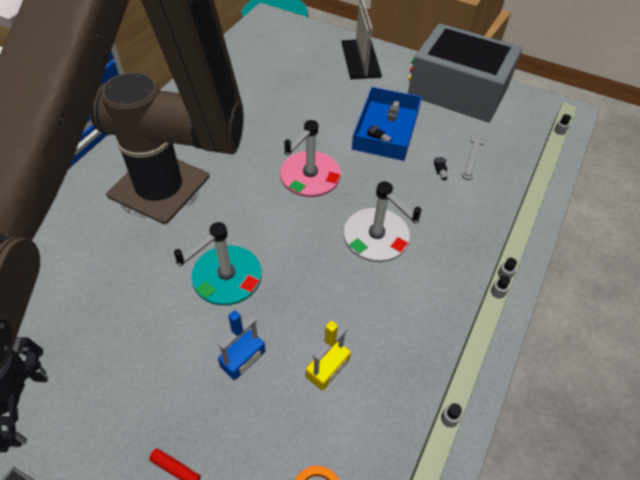

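Top view candidates: stands at (241,204) light grey, (197,301) pink and (352,309) teal. The light grey one matches the description. The yellow marker is at (390,185) and the blue at (418,250). I'll measure now and make one confirming crop.

```bash
python3 - <<'E'
from h import *
p=cv2.imread('pics/top0.png'); d=np.load('pics/top0.npy'); W=pts('top',d); c=camera_model('top');T=np.array(c['T'])
def ray(u,v,z):
    r=T[:3,:3]@np.array([(u-c['cx'])/c['fx'],-(v-c['cy'])/c['fy'],-1]); return T[:3,3]+r*(z-T[2,3])/r[2]
hsv=cv2.cvtColor(p,cv2.COLOR_BGR2HSV)
def m(lo,hi,box):
    k=cv2.inRange(hsv,lo,hi); b=np.zeros_like(k); b[box[1]:box[3],box[0]:box[2]]=1; return k*b>0
S=(200,140,280,240)
# disc: depth height 8..16mm
z=W[...,2]; b=np.zeros(z.shape,bool); b[165:245,200:282]=1
print('bench z',np.median(z[260:265,230:280]))
k=b&(z>.007)&(z<.02); k=k&(hsv[...,2]>0)
cs,_=cv2.findContours(k.astype(np.uint8),0,1); cc=max(cs,key=cv2.contourArea); (u,v),r=cv2.minEnclosingCircle(cc); e=cv2.fitEllipse(cc)
print('disc',u,v,r,e,ray(u,v,.012),ray(e[0][0],e[0][1],.012), 'diam', r*2/c['fx']*(T[2,3]-.012))
O=ray(u,v,.012)
g=m((45,100,50),(75,255,255),S); rd=m((0,120,80),(10,255,255),S)
for n,kk in (('g',g),('r',rd)):
    vv,uu=np.nonzero(kk); q=ray(uu.mean(),vv.mean(),.012); print(n,len(uu),q,np.hypot(*(q-O)[:2]),np.degrees(np.arctan2(*(q-O)[1::-1])), z[kk].mean())
# tall things
bb=np.zeros(z.shape,bool); bb[140:245,200:282]=1
for lo,hi in((.155,.172),(.172,.185),(.185,.21)):
    kk=bb&(z>lo)&(z<hi); q=W[kk]; print(lo,hi,len(q),q.mean(0) if len(q) else'', np.ptp(q,axis=0) if len(q) else '')
kk=bb&(z>.13)
print('peg offset',end=' ')
kk=bb&(z>.185);print((W[kk].mean(0)-O)[:2],np.hypot(*(W[kk].mean(0)-O)[:2]))
for n,lo,hi,box in(('Y',(22,120,60),(35,255,255),(350,150,440,215)),('B',(100,150,50),(125,255,255),(380,220,460,280))):
    kk=m(lo,hi,box); 
    t=kk&(z>.165); q=W[t]; print(n,'grip',len(q),q.mean(0),np.ptp(q,axis=0))
    t=kk&(z>.035)&(z<.055); q=W[t][:,:2]; rr=cv2.minAreaRect((q*1000).astype(np.float32)); print(' block',len(q),rr,z[t].mean())
    bx=np.zeros(z.shape,bool);bx[box[1]:box[3],box[0]:box[2]]=1
    t=bx&(z>.10)&(z<.13);q=W[t];print(' bar',len(q),q.mean(0),cv2.minAreaRect((q[:,:2]*1000).astype(np.float32)))
cr=cv2.resize(p[130:270,195:450],None,fx=3,fy=3,interpolation=2); cv2.imwrite('pics/crop.png',cr)
E
```

```text
bench z -7.547145226038943e-05
disc 240.3333282470703 203.6666717529297 33.43993377685547 ((240.92811584472656, 204.82150268554688), (60.794471740722656, 63.83295822143555), 64.88270568847656) [0.55962061 0.12632278 0.012     ] [0.55682315 0.12483105 0.012     ] diam 0.1614414705805226
g 159 [0.53804086 0.06801274 0.012     ] 0.062175133412082736 -110.30883118222967 0.014665522953717812
r 97 [0.61977927 0.1118532  0.012     ] 0.061874329117446177 -13.524098607824092 0.022995190257591818
0.155 0.172 306 [0.59929354 0.1037793  0.1660757 ] [0.11398037 0.06662354 0.01692297]
0.172 0.185 194 [0.56261662 0.12329556 0.17525983] [0.10944838 0.06892602 0.01186309]
0.185 0.21 48 [0.647107   0.08154379 0.19530065] [0.01346283 0.01419971 0.01303234]
peg offset [-0.00090652 -0.10727443] 0.10727826007344281
Y grip 82 [ 0.60668838 -0.23150901  0.21306578] [0.22169256 0.15235609 1.27533538]
 block 454 ((611.295166015625, -235.32247924804688), (89.5162582397461, 45.8459587097168), 77.91307830810547) 0.044739836527385994
 bar 230 [ 0.61213836 -0.23475323  0.12259159] ((612.3906860351562, -235.76914978027344), (84.0374755859375, 17.605451583862305), 78.0289535522461)
B grip 80 [ 0.45002728 -0.29397505  0.21396264] [0.05928125 0.21946872 1.27589323]
 block 425 ((451.6299133300781, -300.36871337890625), (88.44912719726562, 46.731327056884766), 75.47447967529297) 0.04448045796992859
 bar 203 [ 0.45122995 -0.2986792   0.12254746] ((451.023681640625, -301.16632080078125), (83.95492553710938, 16.256629943847656), 75.5230941772461)
```

View pics/crop.png

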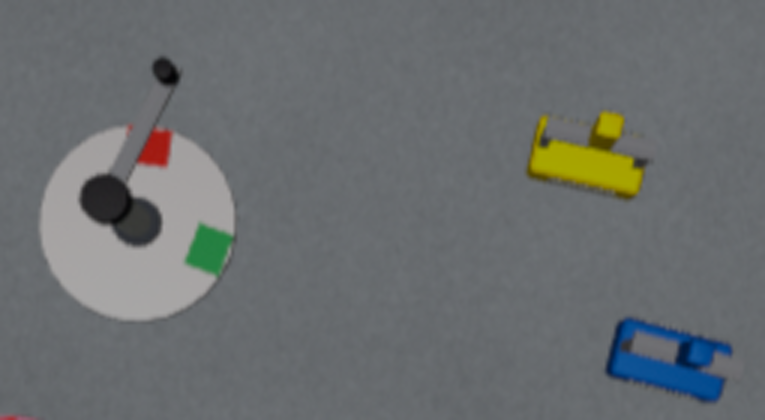

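The crop confirms the target: light grey disc with green and red pads and a black peg (peg at crop (165,70)). The peg radius measures 0.0986 m and the hook is 1.46 rad ccw of green, both consistent with the text. The yellow marker stands upper right in the crop. I'm moving to the peg.

Emit:
drive_tool([
  {"xyz":[0,0,-0.035],"spin":-0.18,"jaw":1},
  {"xyz":[0,0,-0.035],"spin":-0.18,"jaw":1},
  {"xyz":[0,0,0],"spin":-0.18,"jaw":1},
  {"xyz":[0,0,0],"spin":-0.18,"jaw":1},
  {"xyz":[0,0,0],"spin":-0.18,"jaw":1},
  {"xyz":[0,0,0],"spin":-0.18,"jaw":1},
  {"xyz":[0,0,0],"spin":-0.18,"jaw":1},
  {"xyz":[0,0,0],"spin":-0.18,"jaw":1},
  {"xyz":[0,0,0],"spin":-0.18,"jaw":1},
  {"xyz":[0,0,0],"spin":-0.18,"jaw":1},
], newtons=30)

```text
t: 1.35
position: [0.3013, -0.6037, 0.3005]
tool_rot: [[-0.643, 0.766, -0.0], [0.766, 0.643, 0.001], [0.001, 0.001, -1.0]]
contact_force: [0.1, -0.4, 0.6]
grip_width: 0.0855
grip_force: 0.0
```

Emit:
drive_tool([
  {"xyz":[0,0,0],"spin":-0.18,"jaw":0.3},
  {"xyz":[0,0,0],"spin":-0.18,"jaw":0.3},
  {"xyz":[0,0,0],"spin":-0.05,"jaw":0.3},
  {"xyz":[0,0,0],"spin":0,"jaw":0.3},
  {"xyz":[0,0,0],"spin":0,"jaw":0.3},
  {"xyz":[0,0,0],"spin":0,"jaw":0.3},
  {"xyz":[0,0,0],"spin":0,"jaw":0.3},
  {"xyz":[0,0,0],"spin":0,"jaw":0.3},
  {"xyz":[0,0,0],"spin":0,"jaw":0.3},
  {"xyz":[0,0,0],"spin":0,"jaw":0.3},
])

```text
t: 2.6
position: [0.3014, -0.604, 0.3013]
tool_rot: [[-0.892, 0.452, 0.0], [0.452, 0.892, -0.0], [-0.0, -0.0, -1.0]]
contact_force: [0.0, -0.2, -0.6]
grip_width: 0.0556
grip_force: 0.0
```

```bash
cat >> h.py <<'E'
def to(x,y,z,ang):
    s=observe(); R=np.array(s['tool_rot']); d=R.T@(np.array([x,y,z])-s['position'])
    a=np.degrees(np.arctan2(R[1,1],R[0,1])); w=(a-ang+180)%360-180
    print('t %.2f pos %s angy %.2f grip %.4f F %s'%(s['t'],np.round(s['position'],4),a,s['grip_width'],np.round(s['contact_force'],1)))
    print(' local d',np.round(d,4),'spin %.4f'%np.radians(w),'len %.3f'%np.linalg.norm(d))
E
python3 -c "
from h import *
to(.647,.0815,.28,63.2)"
```

```text
t 2.60 pos [ 0.3014 -0.604   0.3013] angy 63.14 grip 0.0556 F [ 0.  -0.2 -0.6]
 local d [0.0014 0.7677 0.0213] spin -0.0011 len 0.768
```

Emit:
drive_tool([
  {"xyz":[0,0.03,0],"spin":0,"jaw":0.3},
  {"xyz":[0,0.045,0],"spin":0,"jaw":0.3},
  {"xyz":[0,0.045,0],"spin":0,"jaw":0.3},
  {"xyz":[0,0.045,0],"spin":0,"jaw":0.3},
  {"xyz":[0,0.045,0],"spin":0,"jaw":0.3},
  {"xyz":[0,0.045,0],"spin":0,"jaw":0.3},
  {"xyz":[0,0.045,0],"spin":0,"jaw":0.3},
  {"xyz":[0,0.045,0],"spin":0,"jaw":0.3},
  {"xyz":[0,0.045,0],"spin":0,"jaw":0.3},
  {"xyz":[0,0.045,0],"spin":0,"jaw":0.3},
])

```text
t: 3.85
position: [0.4984, -0.2146, 0.3016]
tool_rot: [[-0.892, 0.452, 0.001], [0.452, 0.892, -0.0], [-0.001, -0.0, -1.0]]
contact_force: [2.1, 0.1, -0.3]
grip_width: 0.0556
grip_force: 0.0
```

Emit:
drive_tool([
  {"xyz":[0,0.045,0],"spin":0,"jaw":0.3},
  {"xyz":[0,0.045,0],"spin":0,"jaw":0.3},
  {"xyz":[0,0.045,0],"spin":0,"jaw":0.3},
  {"xyz":[0,0.045,0],"spin":0,"jaw":0.3},
  {"xyz":[0,0.045,0],"spin":0,"jaw":0.3},
  {"xyz":[0,0.045,0],"spin":0,"jaw":0.3},
  {"xyz":[0,0.03,0],"spin":0,"jaw":0.3},
  {"xyz":[0,0.02,0],"spin":0,"jaw":0.3},
  {"xyz":[0,0,0],"spin":0,"jaw":0.3},
  {"xyz":[0,0,0],"spin":0,"jaw":0.3},
])

```text
t: 5.1
position: [0.6423, 0.0687, 0.3013]
tool_rot: [[-0.892, 0.452, -0.0], [0.452, 0.892, -0.001], [0.0, -0.001, -1.0]]
contact_force: [0.4, -0.0, -0.8]
grip_width: 0.0554
grip_force: 0.0
```

```bash
python3 -c "
from h import *
to(.647,.0815,.170,63.2)
p,d=snapshot('wrist'); cv2.imwrite('pics/w1.png',p[:,:,::-1])"
```

```text
t 5.10 pos [0.6423 0.0687 0.3013] angy 63.10 grip 0.0554 F [ 0.4 -0.  -0.8]
 local d [0.0016 0.0136 0.1313] spin -0.0017 len 0.132
```

View pics/w1.png

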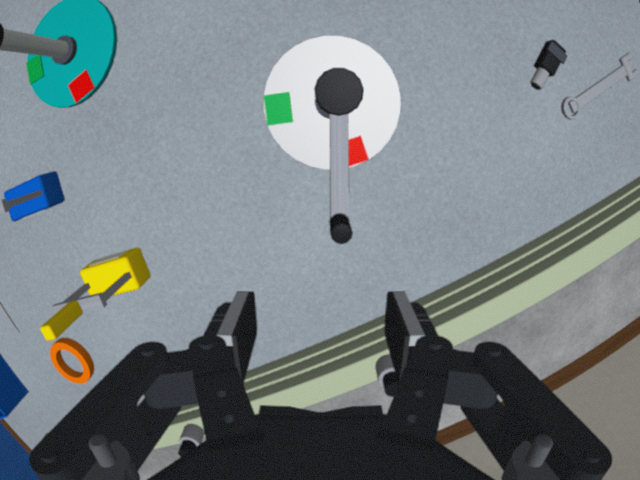

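The wrist view shows the peg at (341,229), slightly right of the jaw centre (~320). This agrees with the 13 mm still to go. I'll lower and pinch.

Emit:
drive_tool([
  {"xyz":[0.0015,0.0135,0],"spin":0,"jaw":0.0},
  {"xyz":[0,0,0.025],"spin":0,"jaw":0.0},
  {"xyz":[0,0,0.025],"spin":0,"jaw":0.0},
  {"xyz":[0,0,0.025],"spin":0,"jaw":0.0},
  {"xyz":[0,0,0.02],"spin":0,"jaw":0.0},
  {"xyz":[0,0,0.02],"spin":0,"jaw":0.0},
  {"xyz":[0,0,0.016],"spin":0,"jaw":0.0},
  {"xyz":[0,0,0],"spin":0,"jaw":-0.5},
  {"xyz":[0,0,0],"spin":0,"jaw":-1},
  {"xyz":[0,0,0],"spin":0,"jaw":-1},
], newtons=25)

```text
t: 6.4
position: [0.6473, 0.0823, 0.1703]
tool_rot: [[-0.892, 0.452, 0.0], [0.452, 0.892, 0.0], [-0.0, 0.0, -1.0]]
contact_force: [0.3, 0.9, -4.6]
grip_width: 0.0149
grip_force: 25.9
```

```bash
python3 -c "
from h import *
to(.524,.032,.171,-20.3); print(observe()['grip_force'])
n=10;th=np.radians(83.5)/n;ch=2*.0986*np.sin(th/2); print(th, ch, ch*np.sin(th/2), ch*np.cos(th/2))"
```

```text
t 6.40 pos [0.6473 0.0823 0.1703] angy 63.14 grip 0.0149 F [ 0.3  0.9 -4.6]
 local d [ 0.0873 -0.1006 -0.0007] spin 1.4562 len 0.133
25.910995602607727
0.1457349925415265 0.014356757444425463 0.0010452154377183873 0.014318659469615901
```

Emit:
drive_tool([
  {"xyz":[0.001,-0.0143,0],"spin":0.1457,"jaw":-1},
  {"xyz":[0.001,-0.0143,0],"spin":0.1457,"jaw":-1},
  {"xyz":[0.001,-0.0143,0],"spin":0.1457,"jaw":-1},
  {"xyz":[0.001,-0.0143,0],"spin":0.1457,"jaw":-1},
  {"xyz":[0.001,-0.0143,0],"spin":0.1457,"jaw":-1},
  {"xyz":[0.001,-0.0143,0],"spin":0.1457,"jaw":-1},
  {"xyz":[0.001,-0.0143,0],"spin":0.1457,"jaw":-1},
  {"xyz":[0.001,-0.0143,0],"spin":0.1457,"jaw":-1},
  {"xyz":[0.001,-0.0143,0],"spin":0.1457,"jaw":-1},
  {"xyz":[0.001,-0.0143,0],"spin":0.1457,"jaw":-1},
])

```text
t: 7.65
position: [0.5252, 0.0337, 0.1703]
tool_rot: [[0.353, 0.936, 0.002], [0.936, -0.353, -0.0], [0.0, 0.002, -1.0]]
contact_force: [2.9, 1.1, -5.9]
grip_width: 0.0147
grip_force: 25.8
```

```bash
python3 -c "
from h import *
to(.5245,.033,.171,-20.3); print(observe()['grip_force'])"
```

```text
t 7.65 pos [0.5252 0.0337 0.1703] angy -20.68 grip 0.0147 F [ 2.9  1.1 -5.9]
 local d [-0.0009 -0.0004 -0.0007] spin -0.0066 len 0.001
25.81129878759384
```

Hook led round. Next: settle, release and rise.

Emit:
drive_tool([
  {"xyz":[0,0,0],"spin":0,"jaw":-1},
  {"xyz":[0,0,0],"spin":0,"jaw":0.2},
  {"xyz":[0,0,0],"spin":0,"jaw":0.2},
  {"xyz":[0,0,0],"spin":0,"jaw":0.2},
  {"xyz":[0,0,-0.02],"spin":0,"jaw":0.2},
  {"xyz":[0,0,-0.03],"spin":0,"jaw":0.2},
  {"xyz":[0,0,-0.03],"spin":0,"jaw":0.2},
  {"xyz":[0,0,-0.02],"spin":0,"jaw":0.2},
  {"xyz":[0,0,0],"spin":0.18,"jaw":0.2},
  {"xyz":[0,0,0],"spin":0.18,"jaw":0.2},
])

```text
t: 8.9
position: [0.5254, 0.0341, 0.2707]
tool_rot: [[0.66, 0.751, 0.0], [0.751, -0.66, -0.0], [0.0, 0.0, -1.0]]
contact_force: [-0.2, 0.2, -0.0]
grip_width: 0.0516
grip_force: 0.0
```

Emit:
drive_tool([
  {"xyz":[0,0,0],"spin":0.18,"jaw":0.2},
  {"xyz":[0,0,0],"spin":0.18,"jaw":0.2},
  {"xyz":[0,0,0],"spin":0.18,"jaw":0.2},
  {"xyz":[0,0,0],"spin":0.18,"jaw":0.2},
  {"xyz":[0,0,0],"spin":0.18,"jaw":0.2},
  {"xyz":[0,0,0],"spin":0.16,"jaw":0.2},
  {"xyz":[0,0,0],"spin":0,"jaw":0.2},
  {"xyz":[0,0,0],"spin":0,"jaw":0.2},
  {"xyz":[0,0,0],"spin":0,"jaw":0.2},
  {"xyz":[0,0,0],"spin":0,"jaw":0.2},
])

```text
t: 10.15
position: [0.5253, 0.0341, 0.2703]
tool_rot: [[0.979, -0.202, 0.0], [-0.202, -0.979, 0.0], [0.0, -0.0, -1.0]]
contact_force: [-0.6, -0.2, -0.7]
grip_width: 0.0514
grip_force: 0.0
```

```bash
python3 - <<'E'
from h import *
to(.612,-.2352,.26,-102)
p,d=snapshot('scene'); W=pts('scene',d); cv2.imwrite('pics/scene1.png',p[:,:,::-1]); z=W[...,2]
# second measure of yellow from the scene view; the peg region
hsv=cv2.cvtColor(p[:,:,::-1].copy(),cv2.COLOR_BGR2HSV); k=cv2.inRange(hsv,(22,120,60),(35,255,255))>0
q=W[k&(z>.14)&(z<.19)&(W[...,1]<-.15)]; print('grip',len(q),(q.min(0)+q.max(0))/2,np.ptp(q,axis=0))
q=W[k&(z>.04)&(z<.05)&(W[...,1]<-.15)]; print('blk',cv2.minAreaRect((q[:,:2]*1000).astype(np.float32)))
q=W[(z>.160)&(z<.169)&(np.hypot(W[...,0]-.559,W[...,1]-.126)<.12)];print('arm',len(q),q.mean(0)); a=(q.mean(0)-[.559,.126,0]);print(np.degrees(np.arctan2(a[1],a[0])))
q=W[(z>.185)&(z<.20)&(np.hypot(W[...,0]-.559,W[...,1]-.126)<.12)];print('peg',len(q),q.mean(0) if len(q) else '')
E
```

```text
t 10.15 pos [0.5253 0.0341 0.2703] angy -101.66 grip 0.0514 F [-0.6 -0.2 -0.7]
 local d [0.1393 0.2462 0.0103] spin 0.0059 len 0.283
grip 213 [ 0.61607743 -0.23766266  0.1644873 ] [0.01911495 0.01936139 0.04880937]
blk ((616.56298828125, -236.95114135742188), (89.2686538696289, 48.235755920410156), 77.49262237548828)
arm 247 [0.54644462 0.07502595 0.16559636]
-103.83704377550967
peg 56 [0.52752188 0.0295275  0.19427686]
```

Second view agrees within 4 mm: yellow grip at about (0.614,-0.236), and the peg near (0.527,0.031), over green. I'm going to the yellow grip.

Emit:
drive_tool([
  {"xyz":[0.014,0.025,0],"spin":0,"jaw":0.2},
  {"xyz":[0.021,0.037,0],"spin":0,"jaw":0.2},
  {"xyz":[0.021,0.037,0],"spin":0,"jaw":0.2},
  {"xyz":[0.021,0.037,0],"spin":0,"jaw":0.2},
  {"xyz":[0.021,0.037,0],"spin":0,"jaw":0.2},
  {"xyz":[0.021,0.037,0],"spin":0,"jaw":0.2},
  {"xyz":[0.022,0.036,0],"spin":0,"jaw":0.2},
  {"xyz":[0,0,0],"spin":0,"jaw":0.2},
  {"xyz":[0,0,0],"spin":0,"jaw":0.2},
  {"xyz":[0,0,0],"spin":0,"jaw":0.2},
])

```text
t: 11.45
position: [0.6134, -0.2342, 0.2705]
tool_rot: [[0.979, -0.201, -0.0], [-0.201, -0.979, 0.0], [-0.0, -0.0, -1.0]]
contact_force: [0.6, -0.4, 0.9]
grip_width: 0.0512
grip_force: 0.0
```

```bash
python3 - <<'E'
from h import *
to(.614,-.236,.151,-102.3)
p,d=snapshot('wrist'); cv2.imwrite('pics/w2.png',p[:,:,::-1])
E
```

```text
t 11.45 pos [ 0.6134 -0.2342  0.2705] angy -101.62 grip 0.0512 F [ 0.6 -0.4  0.9]
 local d [0.001  0.0017 0.1195] spin 0.0118 len 0.119
```

View pics/w2.png

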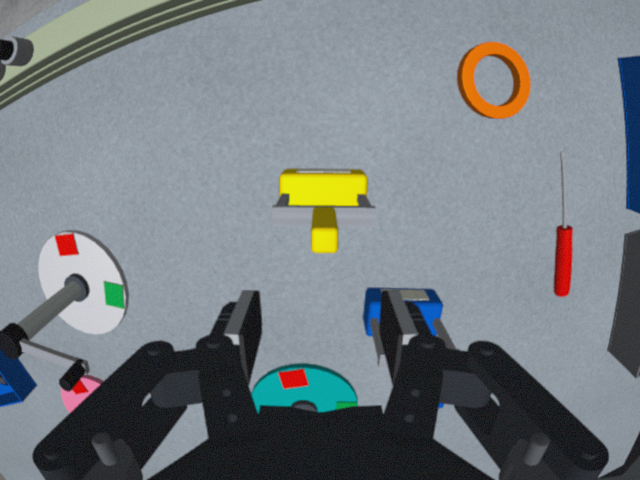

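The wrist view shows the yellow grip at (324,240), centred between the jaws (~322) and parallel. The light grey stand's arm lies over the green pad at lower left. I'll lower and grip.

Emit:
drive_tool([
  {"xyz":[0.001,0.0017,0.02],"spin":0.01,"jaw":0.2},
  {"xyz":[0,0,0.03],"spin":0,"jaw":0.2},
  {"xyz":[0,0,0.03],"spin":0,"jaw":0.2},
  {"xyz":[0,0,0.02],"spin":0,"jaw":0.2},
  {"xyz":[0,0,0.0195],"spin":0,"jaw":0.2},
  {"xyz":[0,0,0],"spin":0,"jaw":-0.2},
  {"xyz":[0,0,0],"spin":0,"jaw":-1},
  {"xyz":[0,0,0],"spin":0,"jaw":-1},
  {"xyz":[0,0,0],"spin":0,"jaw":-1},
  {"xyz":[0,0,0],"spin":0,"jaw":-1},
], newtons=50)

```text
t: 12.75
position: [0.6146, -0.2375, 0.1518]
tool_rot: [[0.977, -0.213, 0.001], [-0.213, -0.977, -0.001], [0.002, 0.0, -1.0]]
contact_force: [-0.1, 0.1, 0.9]
grip_width: 0.0173
grip_force: 50.8
```

Emit:
drive_tool([
  {"xyz":[0,0,-0.01],"spin":0,"jaw":-1},
  {"xyz":[0,0,-0.02],"spin":0,"jaw":-1},
  {"xyz":[0,0,-0.03],"spin":0,"jaw":-1},
  {"xyz":[0,0,-0.025],"spin":0,"jaw":-1},
  {"xyz":[0,0,-0.012],"spin":0,"jaw":-1},
  {"xyz":[0,0,0],"spin":-0.14,"jaw":-1},
  {"xyz":[0,0,0],"spin":-0.16,"jaw":-1},
  {"xyz":[0,0,0],"spin":-0.16,"jaw":-1},
  {"xyz":[0,0,0],"spin":-0.16,"jaw":-1},
  {"xyz":[0,0,0],"spin":-0.16,"jaw":-1},
])

```text
t: 14.0
position: [0.6139, -0.2372, 0.2477]
tool_rot: [[0.841, 0.541, -0.001], [0.541, -0.841, 0.0], [-0.0, -0.001, -1.0]]
contact_force: [0.1, 0.9, -1.8]
grip_width: 0.0176
grip_force: 50.4
```

Emit:
drive_tool([
  {"xyz":[0,0,0],"spin":-0.16,"jaw":-1},
  {"xyz":[0,0,0],"spin":-0.16,"jaw":-1},
  {"xyz":[0,0,0],"spin":-0.16,"jaw":-1},
  {"xyz":[0,0,0],"spin":-0.16,"jaw":-1},
  {"xyz":[0,0,0],"spin":0,"jaw":-1},
  {"xyz":[0,0,0],"spin":0,"jaw":-1},
  {"xyz":[0,0,0],"spin":0,"jaw":-1},
  {"xyz":[0,0,0],"spin":0,"jaw":-1},
  {"xyz":[0,0,0],"spin":0,"jaw":-1},
  {"xyz":[0,0,0],"spin":0,"jaw":-1},
])

```text
t: 15.25
position: [0.6142, -0.2373, 0.2479]
tool_rot: [[0.357, 0.934, 0.0], [0.934, -0.357, -0.0], [-0.0, 0.0, -1.0]]
contact_force: [0.2, -0.3, -1.9]
grip_width: 0.0174
grip_force: 50.4
```

```bash
python3 - <<'E'
from h import *
to(.502,-.028,.249,-20.3)
p,d=snapshot('top'); W=pts('top',d); z=W[...,2]; cv2.imwrite('pics/top1.png',p[:,:,::-1])
hsv=cv2.cvtColor(p,cv2.COLOR_RGB2HSV)
r=np.hypot(W[...,0]-.5595,W[...,1]-.126)
for a,b in((.160,.170),(.172,.182),(.187,.20)):
    q=W[(z>a)&(z<b)&(r<.125)]; m=q.mean(0); print(a,len(q),m,np.degrees(np.arctan2(m[1]-.126,m[0]-.5595)))
q=W[(z>.160)&(z<.170)&(r<.09)&(r>.025)]; f=cv2.fitLine(q[:,:2].astype(np.float32),2,0,.01,.01).ravel(); print('arm line',len(q),f,np.degrees(np.arctan2(f[1],f[0])))
k=(cv2.inRange(hsv,(22,120,60),(35,255,255))>0)&(W[...,1]<0)
q=W[k&(z>.12)&(z<.16)]; print('yellow blk top',len(q),cv2.minAreaRect((q[:,:2]*1000).astype(np.float32)),np.median(q[:,2]))
E
```

```text
t 15.25 pos [ 0.6142 -0.2373  0.2479] angy -20.92 grip 0.0174 F [ 0.2 -0.3 -1.9]
 local d [ 0.1554 -0.1795 -0.0012] spin -0.0109 len 0.237
0.16 227 [0.53985163 0.07765781 0.16589786] -112.11896401910958
0.172 187 [0.55596648 0.12038029 0.17506781] -122.16058728230857
0.187 40 [0.52280731 0.03203471 0.19587079] -111.33024321492687
arm line 183 [0.35450488 0.9350542  0.53841937 0.07311163] 69.23689
yellow blk top 7 ((643.9892578125, -225.126220703125), (10.662487983703613, 3.459787368774414), 8.769418716430664) 0.1392681588249487
```

Arm line at -110.8° (over green) and the tool x axis is parallel to it. I'm moving to the pre-insert point outside the peg.

Emit:
drive_tool([
  {"xyz":[0.01,-0.012,0],"spin":0,"jaw":-1},
  {"xyz":[0.02,-0.024,0],"spin":0,"jaw":-1},
  {"xyz":[0.022,-0.026,0],"spin":0,"jaw":-1},
  {"xyz":[0.022,-0.026,0],"spin":0,"jaw":-1},
  {"xyz":[0.022,-0.026,0],"spin":0,"jaw":-1},
  {"xyz":[0.022,-0.026,0],"spin":0,"jaw":-1},
  {"xyz":[0.022,-0.026,0],"spin":0,"jaw":-1},
  {"xyz":[0.012,-0.014,0],"spin":0,"jaw":-1},
  {"xyz":[0,0,0],"spin":0,"jaw":-1},
  {"xyz":[0,0,0],"spin":0,"jaw":-1},
])

```text
t: 16.55
position: [0.5007, -0.0316, 0.2481]
tool_rot: [[0.357, 0.934, 0.001], [0.934, -0.357, -0.001], [-0.0, 0.001, -1.0]]
contact_force: [0.3, 0.3, -2.0]
grip_width: 0.0175
grip_force: 50.5
```

```bash
python3 - <<'E'
from h import *
to(.5388,.0695,.248,-20.8)
p,d=snapshot('scene'); W=pts('scene',d); z=W[...,2]
cv2.imwrite('pics/s2.png',cv2.resize(p[130:330,240:490,::-1],None,fx=3,fy=3))
hsv=cv2.cvtColor(p,cv2.COLOR_RGB2HSV);k=cv2.inRange(hsv,(22,120,60),(35,255,255))>0
q=W[k&(W[...,1]<.1)&(z>.08)]; print(len(q),q.min(0),q.max(0),np.percentile(q[:,2],[5,50,95]))
E
```

```text
t 16.55 pos [ 0.5007 -0.0316  0.2481] angy -20.93 grip 0.0175 F [ 0.3  0.3 -2. ]
 local d [ 0.108  -0.0005  0.    ] spin -0.0023 len 0.108
1156 [ 0.45597906 -0.65980792  0.10258176] [0.7889512  0.00261402 1.0329916 ] [0.11417821 0.14197434 0.27878247]
```

View pics/s2.png

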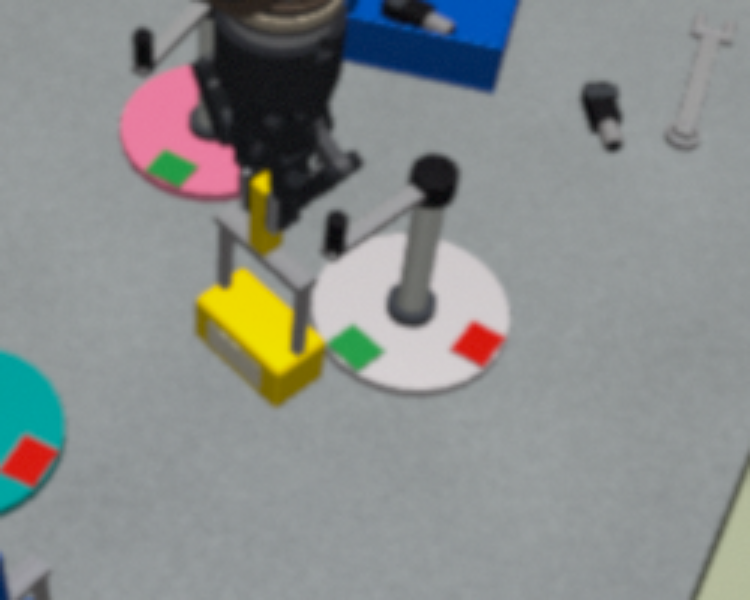

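The crop shows the yellow marker held upright at (260,330), its opening facing the peg at (335,235). Block top is at 0.142 m, as planned, so I'll insert.

Emit:
drive_tool([
  {"xyz":[0.007,0,0],"spin":0,"jaw":-1},
  {"xyz":[0.012,0,0],"spin":0,"jaw":-1},
  {"xyz":[0.015,0,0],"spin":0,"jaw":-1},
  {"xyz":[0.015,0,0],"spin":0,"jaw":-1},
  {"xyz":[0.015,0,0],"spin":0,"jaw":-1},
  {"xyz":[0.015,0,0],"spin":0,"jaw":-1},
  {"xyz":[0.014,0,0],"spin":0,"jaw":-1},
  {"xyz":[0.01,0,0],"spin":0,"jaw":-1},
  {"xyz":[0.005,0,0],"spin":0,"jaw":-1},
  {"xyz":[0,0,0],"spin":0,"jaw":-1},
])

```text
t: 17.85
position: [0.5389, 0.07, 0.2478]
tool_rot: [[0.357, 0.934, -0.0], [0.934, -0.357, -0.0], [-0.0, -0.0, -1.0]]
contact_force: [-0.1, 0.7, -1.7]
grip_width: 0.017
grip_force: 50.5
```

Emit:
drive_tool([
  {"xyz":[0,0,0.008],"spin":0,"jaw":-1},
  {"xyz":[0,0,0.008],"spin":0,"jaw":-1},
  {"xyz":[0,0,0.008],"spin":0,"jaw":-1},
  {"xyz":[0,0,0.006],"spin":0,"jaw":-1},
  {"xyz":[0,0,0.005],"spin":0,"jaw":-1},
  {"xyz":[0,0,0.004],"spin":0,"jaw":-1},
  {"xyz":[0,0,0.003],"spin":0,"jaw":-1},
  {"xyz":[0,0,0.002],"spin":0,"jaw":-1},
  {"xyz":[0,0,0],"spin":0,"jaw":-1},
  {"xyz":[0,0,0],"spin":0,"jaw":-1},
])

```text
t: 19.1
position: [0.5389, 0.0699, 0.204]
tool_rot: [[0.357, 0.934, 0.0], [0.934, -0.357, 0.0], [0.0, 0.0, -1.0]]
contact_force: [-0.5, -0.1, -1.7]
grip_width: 0.017
grip_force: 50.5
```

Emit:
drive_tool([
  {"xyz":[0,0,0.001],"spin":0,"jaw":-1},
  {"xyz":[0,0,0],"spin":0,"jaw":-1},
  {"xyz":[0,0,0.001],"spin":0,"jaw":-1},
  {"xyz":[0,0,0],"spin":0,"jaw":-1},
  {"xyz":[0,0,0.0005],"spin":0,"jaw":-1},
  {"xyz":[0,0,0],"spin":0,"jaw":-1},
  {"xyz":[0,0,0],"spin":0,"jaw":-1},
  {"xyz":[0,0,0],"spin":0,"jaw":-1},
  {"xyz":[0,0,0],"spin":0,"jaw":-1},
  {"xyz":[0,0,0],"spin":0,"jaw":-1},
])

```text
t: 20.35
position: [0.5394, 0.0698, 0.2027]
tool_rot: [[0.357, 0.934, 0.002], [0.934, -0.357, -0.0], [0.0, 0.002, -1.0]]
contact_force: [-1.6, 0.6, 5.5]
grip_width: 0.0171
grip_force: 51.4
```

The bar is on the arm: force went from -1.7 to +5.5 N. Releasing gently now.

Emit:
drive_tool([
  {"xyz":[0,0,0],"spin":0,"jaw":-0.5},
  {"xyz":[0,0,0],"spin":0,"jaw":-0.4},
  {"xyz":[0,0,0],"spin":0,"jaw":-0.2},
  {"xyz":[0,0,0],"spin":0,"jaw":0},
  {"xyz":[0,0,0],"spin":0,"jaw":0.2},
  {"xyz":[0,0,0],"spin":0,"jaw":0.2},
  {"xyz":[0,0,-0.01],"spin":0,"jaw":0.2},
  {"xyz":[0,0,-0.03],"spin":0,"jaw":0.2},
  {"xyz":[0,0,-0.04],"spin":0,"jaw":0.2},
  {"xyz":[0,0,-0.04],"spin":0,"jaw":0.2},
])

```text
t: 21.6
position: [0.5388, 0.0699, 0.3233]
tool_rot: [[0.357, 0.934, 0.001], [0.934, -0.357, -0.0], [0.0, 0.001, -1.0]]
contact_force: [0.5, -0.3, -0.5]
grip_width: 0.0514
grip_force: 0.0
```

Emit:
drive_tool([
  {"xyz":[0,0,-0.03],"spin":0,"jaw":0.2},
  {"xyz":[0,0,0],"spin":0,"jaw":0.2},
  {"xyz":[0,0,0],"spin":0,"jaw":0.2},
  {"xyz":[0,0,0],"spin":0,"jaw":0.2},
  {"xyz":[0,0,0],"spin":0,"jaw":0.2},
  {"xyz":[0,0,0],"spin":0,"jaw":0.2},
  {"xyz":[0,0,0],"spin":0,"jaw":0.2},
  {"xyz":[0,0,0],"spin":0,"jaw":0.2},
  {"xyz":[0,0,0],"spin":0,"jaw":0.2},
  {"xyz":[0,0,0],"spin":0,"jaw":0.2},
])

```text
t: 22.85
position: [0.5388, 0.0699, 0.3514]
tool_rot: [[0.357, 0.934, 0.0], [0.934, -0.357, 0.0], [0.0, 0.0, -1.0]]
contact_force: [0.0, -0.6, -0.1]
grip_width: 0.0512
grip_force: 0.0
```

```bash
python3 - <<'E'
from h import *
to(.5388,.0695,.3,-20.8)
for i in range(3):
    p,d=snapshot('scene'); W=pts('scene',d); z=W[...,2]
    hsv=cv2.cvtColor(p,cv2.COLOR_RGB2HSV);k=cv2.inRange(hsv,(22,120,60),(35,255,255))>0
    k&=np.hypot(W[...,0]-.54,W[...,1]-.07)<.12
    q=W[k&(z>.18)];g=W[k&(z>.225)];lo=W[k&(z>.18)&(z<.2)]; print(len(q),q.mean(0),q[:,2].max(),'tilt vec',g.mean(0)-lo.mean(0))
    r=np.hypot(W[...,0]-.5595,W[...,1]-.126); pg=W[(z>.18)&(z<.2)&(r>.085)&(r<.12)&(p.max(2)<70)]; print('peg',len(pg),pg.mean(0))
cv2.imwrite('pics/s3.png',cv2.resize(p[130:330,240:490,::-1],None,fx=3,fy=3))
E
```

```text
t 22.85 pos [0.5388 0.0699 0.3514] angy -20.91 grip 0.0512 F [ 0.  -0.6 -0.1]
 local d [-0.0003  0.0001  0.0514] spin -0.0020 len 0.051
227 [0.54259471 0.06327233 0.21472058] 0.23991738379404048 tilt vec [9.89307704e-05 3.35118312e-03 4.35962725e-02]
peg 62 [0.52784919 0.02776808 0.192278  ]
227 [0.54261031 0.06336851 0.21502722] 0.239624093220127 tilt vec [-0.00044954  0.00312218  0.04368127]
peg 64 [0.5278772  0.02814569 0.19210751]
228 [0.54256878 0.06339713 0.21485129] 0.239811624089733 tilt vec [-0.00021584  0.00353288  0.04294244]
peg 63 [0.52786859 0.02831604 0.19205805]
```

View pics/s3.png

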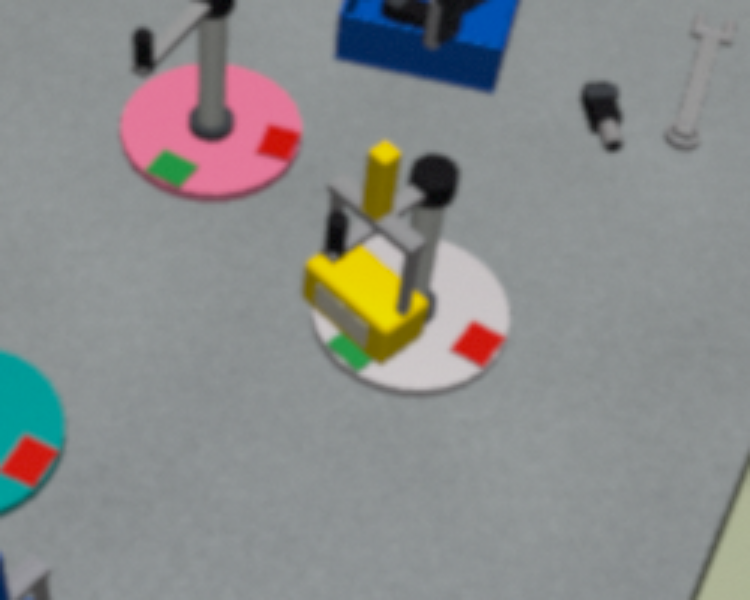

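The marker hangs upright and at rest on the arm at (370,230), over the green pad. The gripper is clear, so I'm signing off.

```bash
python3 -c "
from plant import *
print(sign_off())"
```

```text
the job is handed in; nothing more can be done
None
```

The hook now points over the green pad and the yellow marker hangs at rest on its arm. I never touched the blue marker, and the job was handed in at about 23 s; sign-off gave no verdict.

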